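# Free the paint rack: release its hand brake, then hold its spring lock at the mark

### The arm

A 6-joint arm with a two-finger parallel gripper is mounted at the origin on the work surface. World frame = base frame: x ahead of the robot, y to its left, z up, the work surface at z = 0. Lengths are in m, angles in rad, forces in N, time in s.
With the tool pointing down it reaches from about 0.275 to 0.75 m from the base axis. Payload 10.2 kg.
Tool frame: the origin (TCP) lies at the very end of the fingers, on their centre line; the grasp point (between the pads) lies 19 mm behind it; z points along the fingers, y is the direction in which the jaws open and shut (so a half turn about z gives the same grasp; the last joint's range is limited). The gripper opens to 88 mm and grips with 3 to 60 N. Pads are 18 mm wide; open, the fingers measure 123 mm over their backs; the gripper's body (75 mm by 187 mm) begins 45 mm behind the grasp point.
Start: joints at [0.897, 0.313, 1.498, -0, 1.331, -0.223], TCP at [0.229, 0.473, 0.201] pointing down, gripper open.
Joint ranges: [-2.94, 2.94], [-0.97, 2.17], [0.19, 2.56], [-1.23, 4.37], [0.02, 3.11], [-2.88, 2.88]. Speed limits (rad/s): [2.39, 2.39, 3.01, 3.14, 3.14, 3.14].

### API

Orientations are given as a unit quaternion [w, x, y, z].
In Python, from plant import robot gives the robot as it stands.
- The arm moves only by the tool carry_out, never from a script. Its argument "targets" is text: rows parted by semicolons, each of 4 numbers parted by spaces: the shift along the tool's x, y, z as a fraction of full scale, then the turn about the tool's z as a fraction of full scale. In form: tx ty tz yaw; .... A call has exactly 10 rows; each row is the pose to reach, as a shift and turn from the pose commanded when the call began, along the tool's axes at that moment; what a row does not reach only later rows make up. Full scale, the value 1, is 250 mm for a shift and pi/4 rad for a turn. A row lasts 1/10 s, in which the tool goes at most 50 mm and 8.59 degrees, less where a joint would pass 70% of its speed; a pose out of reach is approached as far as the arm can. A call with a number of a shift or a turn outside -1 to 1 is refused whole. A call with a gripper value outside its range is refused whole. "jaw" is the opening, from -1 (shut) to 1 (fully open), so that 0 is half open, set as the call begins (left out, the last holds). The fingers move at their own pace and stop on an object; "newtons" is the grip in N (left out, the last holds). Time passes only in rows, so rows that repeat a pose let the fingers close, or fill a call up. It gives the time, the measured TCP pose, the force and the opening at its end, in the units of the state.
- robot.state(): the state, without advancing time (a new reading comes with each control period).
- robot.get_image(name): name is "scene" or "top"; returns a dict with "frame" (400x640x3 uint8, red, green, blue), "camera_matrix" (3x3 intrinsics, pixels), "position" and "attitude" of the camera in the world. Camera axes: x right, y down, z forward; pixel columns grow to the right and rows downward; lengths in m; the calibration is good to about 2 mm. A picture is of the moment at which its call begins. There is no depth.
- robot.close_job(): hands the job in, once; it reports no verdict.
Trained networks look in the newest picture that a camera, given by its name, has taken for a name from the list of things; names that differ only in an ending like _2 or _b are one class to them, and where a whole thing is asked for, a point or a joint stands for the part that bears it (a point fixed in the world has none). Each returns a list of dicts, best first, with "confidence" (0 to 1); they miss things now and then, are a little off and sometimes report something else, mostly with a low value. They report only what shows in the picture. A call takes as long as a camera call.
- robot.boxes_of(query, camera): "centre" ([x, y, z] in m, in world coordinates, good to about 4 mm: the middle of the surface that is visible of it).
- robot.silhouettes(query, camera): "pixels" (400x640 bool, what is visible of it).
- robot.mark_of(query, camera): "centre" ([x, y, z] in m, in world coordinates, good to about 4 mm: a listed point, or the origin of a listed thing).
The state is a dict: "time_s": time; "qpos": joint angles; "qvel": joint speeds; "joint_efforts": joint torques, N m; "position": TCP position; "eef_rot": TCP orientation; "wrist_force": force on the tool from outside, world axes, zero at the start; "moment": the same for the moment, N m; "width": opening from 0.0 (shut) to 1.0 (fully open).
Only numpy, scipy, OpenCV 4.12 (cv2) and the standard library are available. Lean on these libraries where they do the work, as an engineer would, in place of code of your own. Each camera call takes 0.05 s, during which the arm holds its last target.

### The job

The rotary paint rack is to be turned by hand: its hand brake has been left part-way on and sticks, so pull the black brake lever up to its last (third) notch and let go so that it stays there, then press the red release button on the brake until the lever has dropped all the way down. Next pull the rack's yellow spring-return lock handle out, straight away from the rack, until its white pointer lines up with the red mark, and finish while still gripping it and keeping it steady there; do not let it go. Leave the paints, the jar, the brush and the caddy where they stand.

Things in the scene. Friction and masses are not known exactly. Their poses are not given: they have to be found in the camera images.
- brake: Green hand brake on the bench, left or right of the lock. Origin on the bench; x is level, from the lever's free end towards the button; z up. Hinge at x 55, z 80 mm. Grey base plate x -35 to 125, 70 mm wide. Button block x 100 to 145, 52 mm wide, 112 high; cheek plates (52 mm over all, 95 high) flank the hinge from x 20 to 105. The lever's grip sticks out to -x.
- brake_lever (a joint): Lever angle, rad: 0 = fully off, level, free end towards the brake's -x; grows as it is pulled up. Ratchet notches at about 0.20, 0.40, 0.60 (last), 0.02 more or less; stop 0.72. Begins in the notch at 0.20 or 0.40. Pull 0.05 to 0.1 past a notch and it drops back onto it when let go. Needs about 3 N up at the grip. With the release button down it falls by itself in about 0.3 s.
- lever_grip (a point): Point on the lever's centre line, 135 mm from the hinge, mid-grip: black rubber round bar 22 mm thick, 110 mm long, with a red end collar. It turns with the lever (80 mm high when level); pinch it from above across the brake's y and follow the arc.
- lever_hinge (a point): Centre of the lever's hinge, 80 mm above the bench; the hinge axis is the brake's y axis (horizontal).
- brake_button (a joint): Travel of the red release button, m: 0 = up, 0.007 = fully down (needs about 5.5 N, from 2.3 N at the start). It also dips while the ratchet clicks. The pawl lets go beyond about 0.0045; keep it down until the lever has dropped, or the lever catches in a lower notch.
- button_top (a point): Centre of the top face of the red button, a 28 mm disc on top of the green block behind the hinge, 128 mm above the bench when up. Pressed straight down.
- lock: Spring lock of the low round paint rack (340 mm across, its centre 300 mm along +x from the origin): grey base plate 250 x 90 mm, 12 thick, and a blue housing 70 mm high at the rack end, its front face 25 mm along +x from the origin. Origin on the bench under it; x is level and points at the rack's centre, z up. The handle is pulled along -x.
- lock_slide (a joint): How far the yellow handle has been pulled out along the lock's -x, m: 0 = home, stop at 0.065. A spring pulls it home: about 4.8 N at 0 and 160 N/m more (10 to 13 N at the mark).
- slide_grip (a point): Grip point of the yellow lock handle: an upright plate 14 mm thick (along the lock's x), 50 mm wide, from 15 to 100 mm above the bench; this point is on its middle, 78 mm up. At home 63 mm are free between plate and blue housing (a 16 mm steel rod runs there at 42 mm height). Moves with the handle.
- pointer (a point): Tip of the white pointer, a 4 mm wide, 12 mm high bar on the +y side of the yellow handle, in line with the plate's middle, 32 mm above the bench. Moves with the handle.
- mark: Red mark: a 3 mm wide upright tab, its top 44 mm above the bench, clipped on the +y edge of the lock's base plate. Its origin is level with the pointer; axes as the lock's. The pointer is on the mark when both have the same place along the lock's x axis; from home it is 28 to 48 mm further out.
- caddy: Blue open box, 160 x 110 x 60 mm, with one paint in it. It stands on the other side of the lock from the brake. Bystander.
- caddy_paint: Purple paint bottle with white cap, 38 mm across, 100 mm high, standing in the caddy. Bystander.
- red_paint: Red paint bottle with white cap, 40 mm across, 110 mm high, standing beside the rack. Bystander; origin under its foot.
- teal_paint: Teal paint bottle with white cap, 40 mm across, 110 mm high, standing beside the rack. Bystander; origin under its foot.
- primer_jar: Amber jar with white lid, 72 mm across, 90 mm high. Bystander; origin under its foot.
- brush: Paint brush lying at the right side of the bench. Bystander.

How it is judged:
On the way, in this order (a step that is already met when the one before it is completed fails the run):
1. the lever rests by itself in its last notch (0.54 to 0.66 rad), let go (value of joint brake_lever between 0.54 and 0.66 rad and contact force between each of the fingers, the arm and brake_lever below 0.3 N), for 0.2 s.
2. the release button is pressed (value of joint brake_button above 0.003 m).
3. the lever has dropped fully off (below 0.05 rad), untouched (value of joint brake_lever below 0.05 rad and contact force between each of the fingers, the arm and brake_lever below 0.3 N), for 0.1 s.
4. the robot holds the lock handle with its pointer at the red mark (x of pointer in the frame of mark between -0.005 and 0.005 m and velocity of joint lock_slide between -0.01 and 0.01 m/s and contact force between the fingers and lock_slide above 3 N), for 0.2 s.
At the end, for the whole second after the job is handed in: The pointer of the lock handle is within 5 mm of the red mark along the pull and steady (under 10 mm/s), held by the gripper's fingers (contact over 3 N) against the spring; the brake lever is fully off (below 0.05 rad) and not touched (all of step 3 and all of step 4); the arm keeps its last pose, push and grip.
It fails at once if a bystander (paint, jar or brush) is shifted more than 25 mm or toppled (distance of any of caddy_paint, red_paint, teal_paint, primer_jar, brush from where it was at the start of the episode above 0.025 m or angle between any of caddy_paint, red_paint, teal_paint, primer_jar's own z axis and vertical above 0.4 rad).
It also fails if it takes over 58 s, if anything falls off the work surface, if the arm or the gripper's body presses on something with over 40 N, if the wrist force passes 120 N, or if a joint passes its speed limit or range.

## Working session

There is one attempt and no reset: what is moved stays moved. The work goes in short steps, Python scripts to look and compute and a tool call to move; the robot and the scene stay as the last step left them, time stands still between calls to the robot, and variables do not carry over. Pictures are saved under pics/ and viewed, and the job is handed in when it is done.

Besides the shell and the picture viewer there is one more tool, called after ">>>" as name(argument=value, ...), one argument or row to a line, values as JSON. carry_out: Moves the arm, as the interface text tells. Shift numbers are shares of 250 mm and turn numbers shares of pi/4 rad, none past 1 either way. Its arguments: {"type":"object","properties":{"targets":{"type":"string"},"jaw":{"type":"number"},"newtons":{"type":"number"}},"required":["targets"]}

```bash
mkdir -p pics; ls
cat > h.py <<'E'
import numpy as np, cv2
from plant import robot
def snap(cam,name):
    d=robot.get_image(cam); cv2.imwrite(f'pics/{name}.png',d['frame'][:,:,::-1]); return d
E
python3 - <<'E'
from h import *
for c in('scene','top'):
    d=snap(c,c+'0'); print(c,d['position'],d['attitude'],d['camera_matrix'])
s=robot.state(); print(s['time_s'],s['position'],s['eef_rot'],s['wrist_force'],s['width'])
for n in ['brake','lever_grip','lever_hinge','button_top','lock','slide_grip','pointer','mark']:
  for c in ('scene','top'):
    print(n,c,[(np.round(r['centre'],4),round(r['confidence'],2)) for r in robot.mark_of(n,c)][:2])
print(robot.state()['time_s'])
E
```

```text
pics
scene [1.48125951 0.25711556 1.21054154] [-0.20891593  0.57769038  0.73727859 -0.28115519] [[517.8853552    0.         316.23266442]
 [  0.         517.8853552  195.05905155]
 [  0.           0.           1.        ]]
top [0.40363669 0.01427483 1.10643142] [ 0.05037956 -0.69976079  0.711503   -0.03949956] [[362.96300464   0.         321.20775873]
 [  0.         362.96300464 196.03444901]
 [  0.           0.           1.        ]]
0.1 [0.22858219 0.47234861 0.20075348] [-2.24536835e-04  2.23500984e-01  9.74703552e-01 -4.96139394e-04] [0.38075848 0.44829575 0.54379988] 1.0004124311626852
brake scene [(array([ 0.4827, -0.3053, -0.0046]), 0.87)]
brake top [(array([ 0.483 , -0.3118,  0.0015]), 0.75)]
lever_grip scene [(array([ 0.4099, -0.3101,  0.1355]), 0.67)]
lever_grip top [(array([ 0.4135, -0.3126,  0.1343]), 0.83), (array([0.4611, 0.2965, 0.0064]), 0.43)]
lever_hinge scene [(array([ 0.537 , -0.3019,  0.078 ]), 0.73)]
lever_hinge top [(array([ 0.5391, -0.2998,  0.0794]), 0.92)]
button_top scene [(array([ 0.6061, -0.2933,  0.1276]), 0.63)]
button_top top [(array([ 0.6035, -0.2993,  0.1264]), 0.44)]
lock scene [(array([ 0.6245,  0.0237, -0.0035]), 0.74)]
lock top [(array([ 0.6249,  0.0244, -0.0023]), 0.68)]
slide_grip scene [(array([0.5769, 0.0234, 0.0765]), 0.71)]
slide_grip top [(array([0.5766, 0.0261, 0.0736]), 0.62)]
pointer scene [(array([0.582 , 0.0521, 0.0327]), 0.98)]
pointer top [(array([0.5787, 0.0555, 0.029 ]), 0.75), (array([ 0.4132, -0.3121,  0.133 ]), 0.57)]
mark scene [(array([0.6233, 0.0194, 0.0013]), 0.74), (array([0.5454, 0.0622, 0.0278]), 0.49)]
mark top []
0.9
```

View pics/scene0.png

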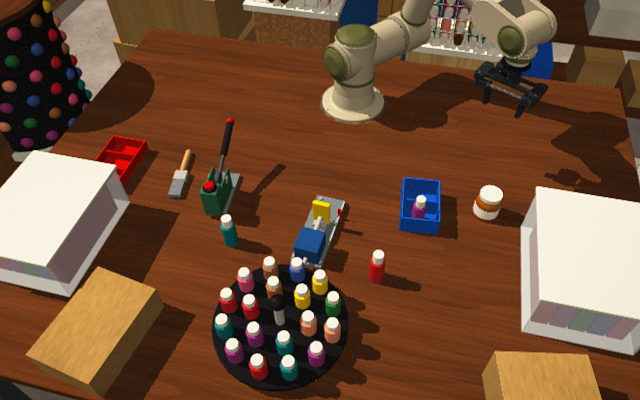

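View pics/top0.png

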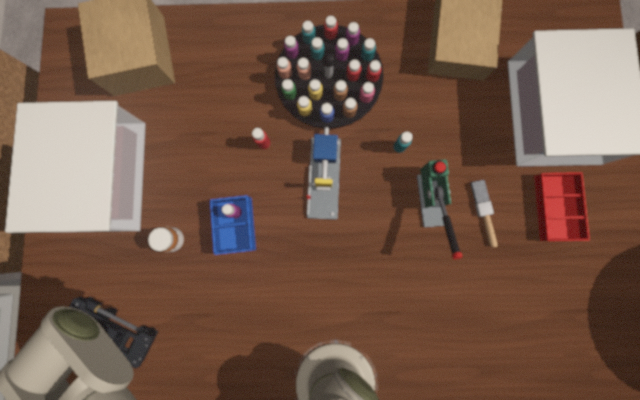

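The scene view shows the brake at about (215,190) with its lever raised towards the robot. The lock is at (320,230), with its yellow handle at (321,210) and the red mark near (340,212). The heights agree with the descriptions, and the lever sits near 0.4 rad. Next I'll measure the lock and check the yaws.

Run:
```python
from h import *
a=cv2.imread('pics/scene0.png')[180:280,270:370]; b=cv2.imread('pics/top0.png')[115:235,270:370]
a=cv2.resize(a,None,fx=4,fy=4,interpolation=cv2.INTER_CUBIC); b=cv2.resize(b,None,fx=4,fy=4,interpolation=cv2.INTER_CUBIC)
o=np.zeros((480,800,3),np.uint8); o[:400,:400]=a;o[:480,400:]=b
cv2.imwrite('pics/crop0.png',o)
for n in ['lock','slide_grip','pointer','mark','brake','lever_hinge','button_top','lever_grip','teal_paint','red_paint']:
  for c in ('scene','top'):
    print(n,c,[(np.round(r['centre'],4),round(r['confidence'],2)) for r in robot.mark_of(n,c)][:3])
for n in ['lock_slide','mark','lock']:
  for c in ('scene','top'):
    for r in robot.silhouettes(n,c)[:2]:
      v,u=np.nonzero(r['pixels']); print(n,c,round(r['confidence'],2),len(u),u.mean().round(1),v.mean().round(1),u.min(),u.max(),v.min(),v.max())
```

```text
lock scene [(array([ 0.6245,  0.0237, -0.0035]), 0.74)]
lock top [(array([ 0.6249,  0.0244, -0.0023]), 0.68)]
slide_grip scene [(array([0.5769, 0.0234, 0.0765]), 0.71)]
slide_grip top [(array([0.5766, 0.0261, 0.0736]), 0.62)]
pointer scene [(array([0.582 , 0.0521, 0.0327]), 0.98)]
pointer top [(array([0.5787, 0.0555, 0.029 ]), 0.75), (array([ 0.4132, -0.3121,  0.133 ]), 0.57)]
mark scene [(array([0.6233, 0.0194, 0.0013]), 0.74), (array([0.5454, 0.0622, 0.0278]), 0.49)]
mark top []
brake scene [(array([ 0.4827, -0.3053, -0.0046]), 0.87)]
brake top [(array([ 0.483 , -0.3118,  0.0015]), 0.75)]
lever_hinge scene [(array([ 0.537 , -0.3019,  0.078 ]), 0.73)]
lever_hinge top [(array([ 0.5391, -0.2998,  0.0794]), 0.92)]
button_top scene [(array([ 0.6061, -0.2933,  0.1276]), 0.63)]
button_top top [(array([ 0.6035, -0.2993,  0.1264]), 0.44)]
lever_grip scene [(array([ 0.4099, -0.3101,  0.1355]), 0.67)]
lever_grip top [(array([ 0.4135, -0.3126,  0.1343]), 0.83), (array([0.4611, 0.2965, 0.0064]), 0.43)]
teal_paint scene [(array([ 0.6997, -0.2119,  0.0016]), 0.75)]
teal_paint top [(array([0.5032, 0.2943, 0.0061]), 0.58), (array([0.7173, 0.2125, 0.0016]), 0.46), (array([ 0.6031, -0.2995,  0.1257]), 0.36)]
red_paint scene [(array([0.7186, 0.208 , 0.0018]), 0.61)]
red_paint top [(array([ 0.7178,  0.2144, -0.0015]), 0.82), (array([0.578 , 0.0577, 0.0314]), 0.67)]
lock_slide scene 0.96 509 320.2 217.0 303 332 200 263
lock_slide scene 0.47 1632 219.9 183.1 200 239 120 215
lock_slide top 0.61 303 323.4 178.0 314 332 129 190
lock scene 0.82 2172 317.9 231.9 292 344 196 268
lock scene 0.3 508 320.7 216.7 303 332 201 263
lock top 0.79 2494 324.3 176.5 308 341 129 219
```

View pics/crop0.png

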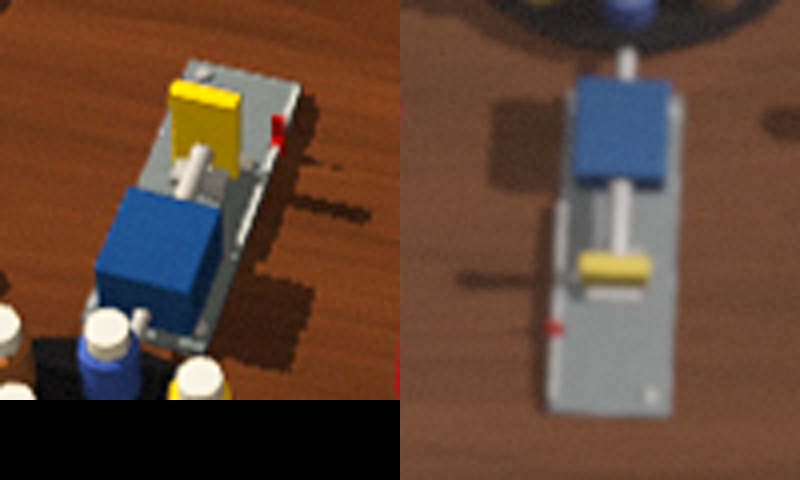

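The crop shows the yellow plate, with the red mark at about (340,213) in scene and (309,197) in top. I'll triangulate the mark and find the yaws from the plate corners.

```bash
cat >> h.py <<'E'
from scipy.spatial.transform import Rotation as R
CAM={}
def cam(c,d=None):
    if c not in CAM:
        d=d or robot.get_image(c); q=np.array(d['attitude']); CAM[c]=(np.array(d['camera_matrix']),np.array(d['position']),R.from_quat(q[[1,2,3,0]]).as_matrix())
    return CAM[c]
def ray(c,uv):
    K,p,M=cam(c); v=M@np.linalg.inv(K)@np.array([uv[0],uv[1],1.]); return p,v/np.linalg.norm(v)
def atz(c,uv,z):
    p,v=ray(c,uv); return p+v*(z-p[2])/v[2]
def proj(c,P):
    K,p,M=cam(c); x=K@(M.T@(np.array(P)-p)); return x[:2]/x[2]
def tri(a,b):
    p,v=ray('scene',a); q,w=ray('top',b)
    s=np.linalg.lstsq(np.c_[v,-w],q-p,rcond=None)[0]; A=p+v*s[0];B=q+w*s[1]; return (A+B)/2,np.linalg.norm(A-B)
def redblob(c,img,box):
    x0,x1,y0,y1=box; s=img[y0:y1,x0:x1].astype(float)
    w=np.clip(s[...,0]-1.6*np.maximum(s[...,1],s[...,2])-25,0,None); yy,xx=np.mgrid[y0:y1,x0:x1]
    return np.array([(w*xx).sum(),(w*yy).sum()])/w.sum(), (w>0).sum()
E
python3 - <<'E'
from h import *
I={c:robot.get_image(c) for c in('scene','top')}
for c in I: cam(c,I[c])
a,n=redblob('scene',I['scene']['frame'],(334,345,205,220)); b,m=redblob('top',I['top']['frame'],(304,314,192,202))
print('mark',a,n,b,m,tri(a,b))
for z in(.03,.036,.044): print(z,atz('scene',a,z),atz('top',b,z))
# plate corners crop -> top
f=lambda x,y:((x-400)/4+270-.375,y/4+115-.375)
g=lambda x,y:(x/4+270-.375,y/4+180-.375)
A,B,C,D=[atz('top',f(*p),.012) for p in((548,410),(670,412),(563,85),(684,95))]
print(A,B,C,D)
for c,pts in(('top',[(548,410),(556,250)]),('top',[(670,412),(684,95)])):
  P,Q=[atz(c,f(*p),.012) for p in pts]; print('yaw',np.degrees(np.arctan2(*(Q-P)[[1,0]])))
P,Q=[atz('scene',g(*p),.012) for p in[(299,86),(207,349)]]; print('yaw sc',np.degrees(np.arctan2(*(Q-P)[[1,0]])),P,Q)
P,Q=[atz('scene',g(*p),.012) for p in[(299,86),(190,62)]]; print('yaw sc end',np.degrees(np.arctan2(*(Q-P)[[1,0]])),P,Q)
# plate top edges
P,Q=[atz('top',f(*p),.100) for p in[(579,262),(651,262)]]; print('plate top',P,Q)
P,Q=[atz('scene',g(*p),.100) for p in[(175,84),(241,97)]]; print('plate top sc',P,Q)
c=atz('top',(329,74),.02);print('rack',c)
E
```

```text
mark [338.99110965 212.80951597] 28 [307.64620939 196.66425993] 7 (array([0.54079932, 0.06908096, 0.02826002]), np.float64(0.0028712948925810216))
0.03 [0.54253048 0.0679662  0.03      ] [0.54026043 0.0703906  0.03      ]
0.036 [0.54730149 0.06892753 0.036     ] [0.5394989  0.07007781 0.036     ]
0.044 [0.55366284 0.07020931 0.044     ] [0.53848351 0.06966076 0.044     ]
[0.48032659 0.0750908  0.012     ] [ 0.47727832 -0.01691382  0.012     ] [0.73278564 0.06077683 0.012     ] [ 0.7228777  -0.03295644  0.012     ]
yaw -3.4650959163179165
yaw -3.737268282245362
yaw sc -2.6752639726146468 [0.47993104 0.07104602 0.012     ] [0.72521022 0.05958507 0.012     ]
yaw sc end -92.8340560996275 [0.47993104 0.07104602 0.012     ] [ 0.47565901 -0.01525061  0.012     ]
plate top [0.57792165 0.04729725 0.1       ] [ 0.57698918 -0.00329779  0.1       ]
plate top sc [ 5.71829680e-01 -5.17896709e-04  1.00000000e-01] [0.5727043  0.04739332 0.1       ]
rack [ 9.30050732e-01 -6.72487939e-04  2.00000000e-02]
```

Lock yaw is about -3.5° and brake yaw about +4.5°. I'll start moving towards the lever.

>>> carry_out(
  targets="-0.1 -0.13 -0.06 0; -0.22 -0.28 -0.12 0; -0.34 -0.44 -0.16 0; -0.46 -0.59 -0.16 0; -0.58 -0.74 -0.16 0; -0.7 -0.9 -0.16 0; -0.78 -1 -0.16 0; -0.78 -1 -0.16 0; -0.78 -1 -0.16 0; -0.78 -1 -0.16 0",
  jaw=0.4,
  newtons=20,
)

```text
time_s: 3.3
position: [0.2951, 0.1633, 0.2412]
eef_rot: [-0.0, 0.223, 0.975, 0.0]
wrist_force: [0.4, 0.4, -0.0]
width: 0.7
```

>>> carry_out(
  targets="-0.1 -0.13 0 0; -0.22 -0.28 0 0; -0.34 -0.44 0 0; -0.46 -0.59 0 0; -0.58 -0.74 0 0; -0.7 -0.9 0 0; -0.78 -1 0 0; -0.78 -1 0 0; -0.78 -1 0 0; -0.78 -1 0 0",
)

```text
time_s: 4.3
position: [0.3622, -0.146, 0.2412]
eef_rot: [-0.0, 0.222, 0.975, 0.0]
wrist_force: [-0.4, -0.4, 0.2]
width: 0.698
```

>>> carry_out(
  targets="-0.08 -0.1 0 -0.1; -0.16 -0.2 0 -0.2; -0.24 -0.3 0 -0.3; -0.32 -0.4 0 -0.4; -0.4 -0.5 0 -0.5; -0.424 -0.532 0 -0.6; -0.424 -0.532 0 -0.673; -0.424 -0.532 0 -0.673; -0.424 -0.532 0 -0.673; -0.424 -0.532 0 -0.673",
)

```text
time_s: 5.3
position: [0.3997, -0.3125, 0.2415]
eef_rot: [0.0, -0.039, 0.999, -0.0]
wrist_force: [-1.1, 0.3, -1.3]
width: 0.699
```

Run:
```python
from h import *
for c in('scene','top'): snap(c,c+'1')
a=cv2.imread('pics/scene1.png')[80:230,160:310]; b=cv2.imread('pics/top1.png')[130:280,370:520]
cv2.imwrite('pics/c1.png',cv2.resize(np.hstack([a,b]),None,fx=2.6,fy=2.6,interpolation=cv2.INTER_CUBIC))
s=robot.state(); q=np.array(s['eef_rot']);print(s['position'],R.from_quat(q[[1,2,3,0]]).as_matrix().round(3),s['qpos'])
for n in ['lever_grip','button_top']:
  for c in ('scene','top'):
    print(n,c,[(np.round(r['centre'],4),round(r['confidence'],2)) for r in robot.mark_of(n,c)][:2])
```

```text
[ 0.39957002 -0.31286543  0.24141423] [[-0.997 -0.078  0.   ]
 [-0.078  0.997 -0.   ]
 [-0.    -0.    -1.   ]] [-8.95539191e-01  2.46807591e-01  1.47954057e+00  4.01065136e-05
  1.41492791e+00 -2.54409390e+00]
lever_grip scene [(array([ 0.4131, -0.3125,  0.1352]), 0.79)]
lever_grip top [(array([ 0.4134, -0.3147,  0.1356]), 0.58)]
button_top scene [(array([ 0.6046, -0.2939,  0.1277]), 0.6)]
button_top top [(array([ 0.6019, -0.2993,  0.1264]), 0.41)]
```

View pics/c1.png

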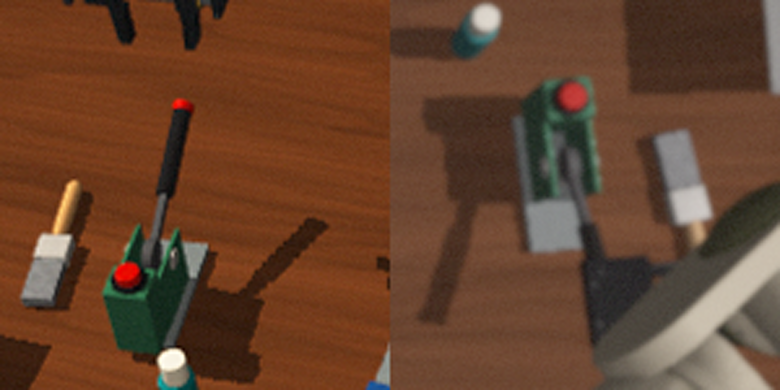

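The picture shows the fingers above and in line with the black grip (scene crop (175,150)), and the detections agree. I'll descend and grip.

>>> carry_out(
  targets="0 -0.004 0.1 0; 0 -0.004 0.2 0; 0 -0.004 0.3 0; 0 -0.004 0.38 0; 0 -0.004 0.43 0; 0 -0.004 0.464 0; 0 -0.004 0.464 0; 0 -0.004 0.464 0; 0 -0.004 0.464 0; 0 -0.004 0.464 0",
)

```text
time_s: 6.6
position: [0.3997, -0.3145, 0.1258]
eef_rot: [0.0, -0.039, 0.999, -0.0]
wrist_force: [-0.0, 0.0, -0.1]
width: 0.702
```

>>> carry_out(
  targets="0 0 0 0; 0 0 0 0; 0 0 0 0; 0 0 0 0; 0 0 0 0; 0 0 0 0; 0 0 0 0; 0 0 0 0; 0 0 0 0; 0 0 0 0",
  jaw=-1,
  newtons=15,
)

```text
time_s: 7.6
position: [0.3995, -0.3143, 0.1252]
eef_rot: [-0.0, -0.039, 0.999, -0.0]
wrist_force: [-0.4, 0.6, 0.6]
width: 0.008
```

The width of 0.008 means nothing is between the fingers, so I'll look.

Run:
```python
from h import *
for c in('scene','top'): snap(c,c+'2')
a=cv2.imread('pics/scene2.png')[80:230,160:310]; b=cv2.imread('pics/top2.png')[130:280,370:520]
cv2.imwrite('pics/c2.png',cv2.resize(np.hstack([a,b]),None,fx=2.6,fy=2.6,interpolation=cv2.INTER_CUBIC))
for n in ['lever_grip','lever_hinge']:
  for c in ('scene','top'):
    print(n,c,[(np.round(r['centre'],4),round(r['confidence'],2)) for r in robot.mark_of(n,c)][:2])
p=robot.state()['position'];print(p,proj('scene',p),proj('top',p),robot.state()['width'])
```

```text
lever_grip scene [(array([ 0.4119, -0.3091,  0.1326]), 0.91), (array([ 0.5364, -0.3016,  0.0773]), 0.71)]
lever_grip top [(array([ 0.4133, -0.3125,  0.1334]), 0.61)]
lever_hinge scene [(array([ 0.5368, -0.3026,  0.0795]), 0.58)]
lever_hinge top [(array([ 0.545 , -0.3021,  0.0812]), 0.86)]
[ 0.39948576 -0.31431323  0.12520152] [228.86475226 136.19365606] [450.45115892 242.03932109] 0.00627654013416895
```

View pics/c2.png

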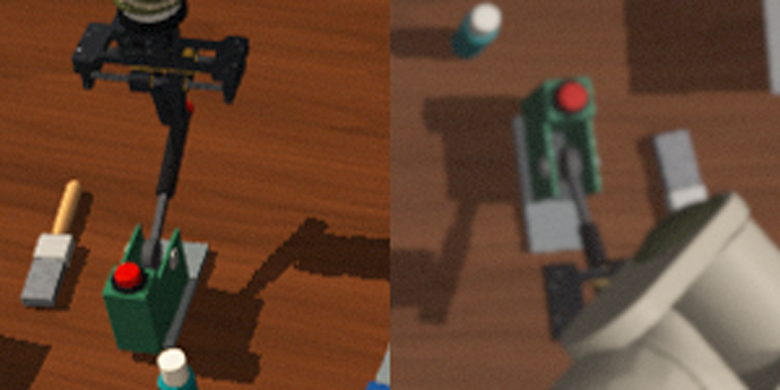

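Run:
```python
from h import *
H=np.array([.538,-.3015,.0795]);ya=.0785
def lev(r,t): return H+r*np.array([-np.cos(t)*np.cos(ya),-np.cos(t)*np.sin(ya),np.sin(t)])
out=[]
for n in('scene1','scene2'):
    im=cv2.imread(f'pics/{n}.png')[100:170,190:270]; k=5
    im=cv2.resize(im,None,fx=k,fy=k,interpolation=cv2.INTER_CUBIC)
    for r in(.08,.135,.19):
        u=(proj('scene',lev(r,.42))-[190,100]+.5)*k-.5; cv2.circle(im,tuple(int(x) for x in u),3,(0,255,0),1)
    if n=='scene2':
        u=(proj('scene',[.3995,-.3143,.1252])-[190,100]+.5)*k-.5; cv2.circle(im,tuple(int(x) for x in u),4,(255,255,0),1)
    out.append(im)
cv2.imwrite('pics/c3.png',np.hstack(out))
```

```text
(no output)
```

View pics/c3.png

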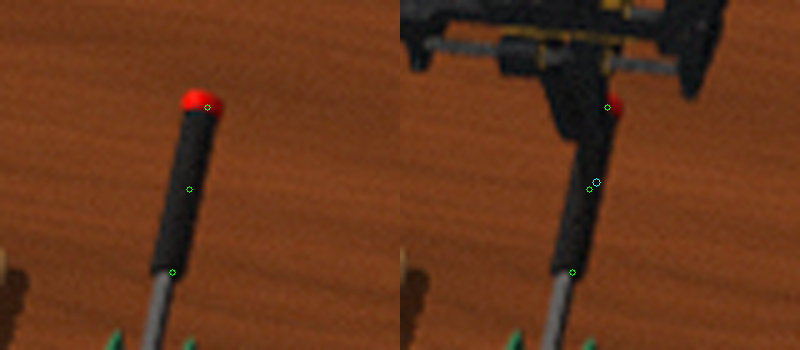

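Run:
```python
from h import *
for p in ([.3996,-.3129,.2414],[.3995,-.3143,.1252],[.3995,-.3143,.1892]): 
    print(p,proj('scene',p),proj('top',p))
P=np.array([.22858,.47235,.20075]);
y=np.array([.4357,.9,0])
print([proj('scene',P+s*y*.044) for s in(1,-1)],proj('scene',P))
y=np.array([-.078,.997,0]);P=np.array([.3996,-.3129,.2414]);print([proj('scene',P+s*y*.031) for s in(1,-1)])
a=cv2.imread('pics/scene0.png')[40:140,460:560];b=cv2.imread('pics/scene1.png')[40:140,180:280];c=cv2.imread('pics/scene2.png')[80:180,180:280]
cv2.imwrite('pics/c4.png',cv2.resize(np.hstack([a,b]),None,fx=4,fy=4,interpolation=cv2.INTER_CUBIC))
```

```text
[0.3996, -0.3129, 0.2414] [223.58060099 106.82489124] [466.49892902 241.95001517]
[0.3995, -0.3143, 0.1252] [228.86722121 136.19772929] [450.4456592  242.03401898]
[0.3995, -0.3143, 0.1892] [225.79478348 120.3811697 ] [459.09388742 242.00780505]
[array([512.00536989, 126.28439011]), array([484.46017001, 113.83758563])] [498.06040629 119.98310219]
[array([233.81881902, 107.8411725 ]), array([213.39393349, 105.81372707])]
```

View pics/c4.png

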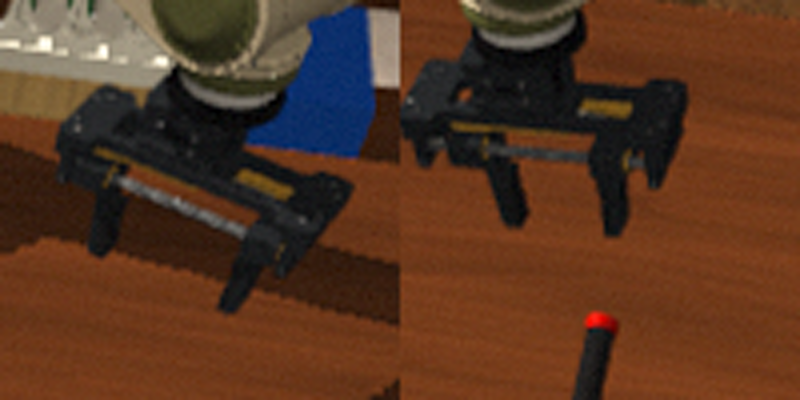

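Run:
```python
from h import *
print('base',proj('scene',[0,0,0]),proj('top',[0,0,0]))
P=np.array([.22858,.47235,.20075]);y=np.array([.4357,.9,0])
print([proj('top',P+s*y*.044) for s in(1,-1)],proj('top',P))
a=cv2.imread('pics/top0.png')[280:400,60:180];b=cv2.imread('pics/top2.png')[170:290,400:520]
b=b.copy()
cv2.imwrite('pics/c5.png',cv2.resize(np.hstack([a,b]),None,fx=3.3,fy=3.3,interpolation=cv2.INTER_CUBIC))
print(robot.state()['time_s'],robot.state()['wrist_force'])
```

```text
base [352.94711912 102.55558508] [334.64541839 383.52572203]
[array([124.37130157, 310.01721161]), array([155.94901723, 325.91313365])] [140.10648433 317.93815311]
8.25 [-0.14288684 -0.39665921  0.11099327]
```

View pics/c5.png

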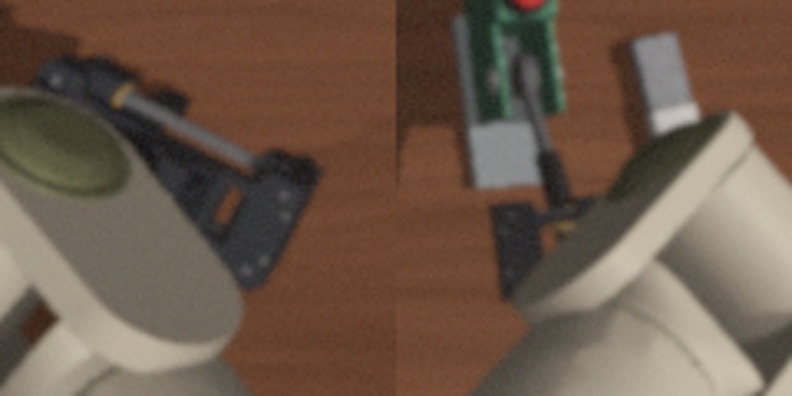

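The visible fingertips sit about 9 px higher than the reported TCP projects, in three separate pictures. That is about 35 mm too high. It also explains the grasp: the fingers shut just above the bar. I'll open and test this by going lower in small steps while watching the force.

>>> carry_out(
  targets="0 0 0 0; 0 0 0 0; 0 0 0 0; 0 0 0 0; 0 0 0 0; 0 0 0.02 0; 0 0 0.04 0; 0 0 0.06 0; 0 0 0.06 0; 0 0 0.06 0",
  jaw=0.3,
)

```text
time_s: 9.25
position: [0.3995, -0.3143, 0.1101]
eef_rot: [-0.0, -0.039, 0.999, 0.0]
wrist_force: [-0.0, 0.5, 0.7]
width: 0.649
```

Run:
```python
from h import *
snap('scene','scene3')
a=cv2.imread('pics/scene3.png')[80:180,180:280]
k=5;a=cv2.resize(a,None,fx=k,fy=k,interpolation=cv2.INTER_CUBIC)
s=robot.state();P=s['position'];y=np.array([-.078,.997,0]);h=s['width']*.044
for d in(-1,1):
    u=(proj('scene',P+d*h*y)-[180,80]+.5)*k-.5; cv2.circle(a,tuple(int(x) for x in u),4,(255,255,0),1); print(u)
cv2.imwrite('pics/c6.png',a); print(P,s['wrist_force'],s['width'])
```

```text
[205.46502709 296.04214896]
[294.10386675 305.54817733]
[ 0.39951799 -0.31436281  0.11024893] [ 0.32717347  0.49856985 -0.41451185] 0.6506330515168631
```

View pics/c6.png

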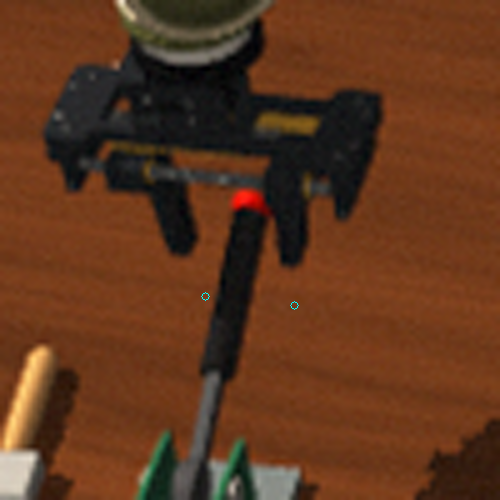

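Run:
```python
from h import *
for z in (.19,.22,.25): 
    print(z,[atz('top',p,z).round(3) for p in((428.5,232),(445,232),(434,260))])
d=snap('top','top3')
a=cv2.imread('pics/top3.png')[190:290,400:500]
cv2.imwrite('pics/c7.png',cv2.resize(a,None,fx=5,fy=5,interpolation=cv2.INTER_CUBIC))
```

```text
0.19 [array([ 0.426, -0.24 ,  0.19 ]), array([ 0.425, -0.281,  0.19 ]), array([ 0.356, -0.249,  0.19 ])]
0.22 [array([ 0.425, -0.231,  0.22 ]), array([ 0.424, -0.271,  0.22 ]), array([ 0.358, -0.241,  0.22 ])]
0.25 [array([ 0.424, -0.223,  0.25 ]), array([ 0.423, -0.261,  0.25 ]), array([ 0.359, -0.232,  0.25 ])]
```

View pics/c7.png

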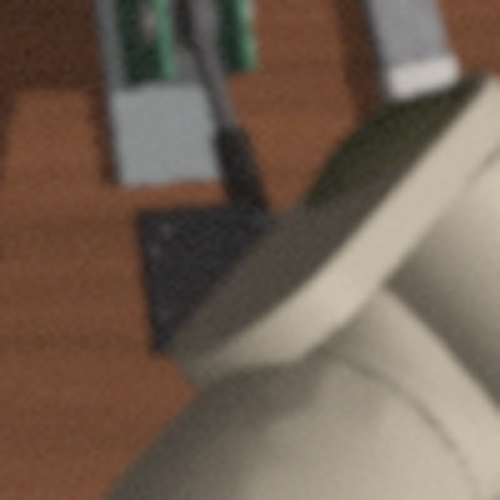

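The top view puts the gripper body's front edge at x≈0.425, as expected, so the mismatch is mainly in height. I'll lower another 24 mm and grip.

>>> carry_out(
  targets="0 0 0.02 0; 0 0 0.04 0; 0 0 0.06 0; 0 0 0.08 0; 0 0 0.096 0; 0 0 0.096 0; 0 0 0.096 0; 0 0 0.096 0; 0 0 0.096 0; 0 0 0.096 0",
)

```text
time_s: 10.45
position: [0.3995, -0.3144, 0.0864]
eef_rot: [0.0, -0.039, 0.999, -0.0]
wrist_force: [-0.1, -0.3, -0.0]
width: 0.647
```

>>> carry_out(
  targets="0 0 0 0; 0 0 0 0; 0 0 0 0; 0 0 0 0; 0 0 0 0; 0 0 0 0; 0 0 0 0; 0 0 0 0; 0 0 0 0; 0 0 0 0",
  jaw=-1,
  newtons=15,
)

```text
time_s: 11.45
position: [0.3994, -0.3141, 0.0862]
eef_rot: [-0.0, -0.039, 0.999, 0.0]
wrist_force: [-0.8, 1.7, -0.3]
width: 0.243
```

Run:
```python
from h import *
snap('scene','scene4')
a=cv2.imread('pics/scene4.png')[80:200,180:300]
cv2.imwrite('pics/c8.png',cv2.resize(a,None,fx=4,fy=4,interpolation=cv2.INTER_CUBIC))
```

```text
(no output)
```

View pics/c8.png

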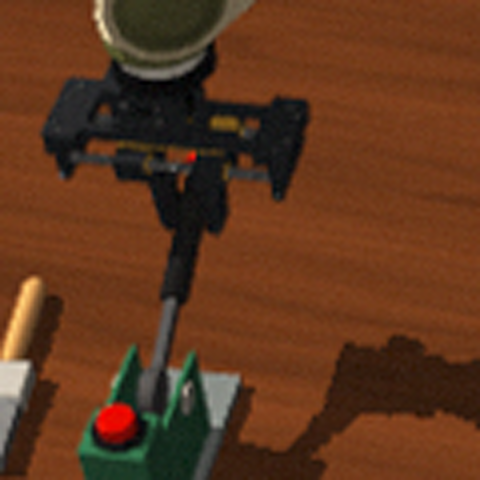

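Width is 21.4 mm, so the bar is gripped. Next I'll follow the arc up to about 0.68 rad.

>>> carry_out(
  targets="-0.009 -0 -0.018 0; -0.018 0 -0.036 0; -0.028 0 -0.053 0; -0.037 0 -0.07 0; -0.047 0 -0.087 0; -0.058 0 -0.103 0; -0.07 0 -0.119 0; -0.082 0 -0.134 0; -0.082 0 -0.134 0; -0.082 0 -0.134 0",
)

```text
time_s: 12.5
position: [0.4203, -0.3124, 0.1204]
eef_rot: [0.0, -0.039, 0.999, 0.0]
wrist_force: [-4.2, 3.3, -1.2]
width: 0.24
```

Run:
```python
from h import *
snap('scene','scene5')
a=cv2.imread('pics/scene5.png')[80:200,180:300]
cv2.imwrite('pics/c9.png',cv2.resize(a,None,fx=4,fy=4,interpolation=cv2.INTER_CUBIC))
for n in ['lever_grip','button_top']:
  for c in ('scene','top'):
    print(n,c,[(np.round(r['centre'],4),round(r['confidence'],2)) for r in robot.mark_of(n,c)][:2])
print(robot.state()['wrist_force'],robot.state()['width'])
```

```text
lever_grip scene [(array([ 0.4279, -0.3127,  0.1606]), 0.97), (array([ 0.7016, -0.2125,  0.0047]), 0.25)]
lever_grip top [(array([ 0.4114, -0.3103,  0.1357]), 0.54), (array([0.7176, 0.2126, 0.0017]), 0.33)]
button_top scene [(array([ 0.6058, -0.2929,  0.1297]), 0.5)]
button_top top [(array([ 0.6032, -0.2967,  0.1271]), 0.55)]
[-4.17024329  3.7105423  -0.81126149] 0.24376418185741353
```

View pics/c9.png

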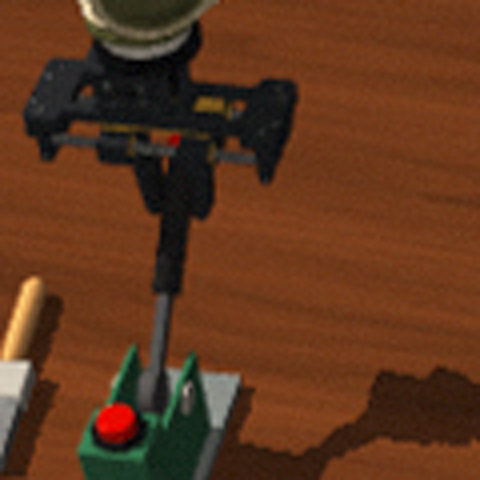

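The lever is at about 0.64 by the detector. I'll raise it slightly more, then release.

>>> carry_out(
  targets="-0.005 0 -0.007 0; -0.01 0 -0.014 0; -0.016 0 -0.021 0; -0.016 0 -0.021 0; -0.016 0 -0.021 0; -0.016 0 -0.021 0; -0.016 0 -0.021 0; -0.016 0 -0.021 0; -0.016 0 -0.021 0; -0.016 0 -0.021 0",
)

```text
time_s: 13.75
position: [0.4242, -0.3121, 0.1252]
eef_rot: [0.0, -0.039, 0.999, 0.0]
wrist_force: [-2.5, 4.6, -2.5]
width: 0.245
```

Run:
```python
from h import *
snap('scene','scene6');snap('top','top6')
for n in ['lever_grip']:
  for c in ('scene','top'):
    print(n,c,[(np.round(r['centre'],4),round(r['confidence'],2)) for r in robot.mark_of(n,c)][:2])
print(robot.state()['wrist_force'],robot.state()['width'])
```

```text
lever_grip scene []
lever_grip top [(array([ 0.4311, -0.3112,  0.169 ]), 0.6)]
[-3.23416468  3.94530735 -2.6623874 ] 0.24363781053258027
```

>>> carry_out(
  targets="0 0 0 0; 0 0 0 0; 0 0 0 0; 0 0 0 0; 0 0 0 0; 0 0 0 0; 0 0 0 0; 0 0 0 0; 0 0 0 0; 0 0 0 0",
  jaw=0.4,
)

```text
time_s: 14.95
position: [0.4239, -0.3124, 0.125]
eef_rot: [0.0, -0.039, 0.999, -0.0]
wrist_force: [-1.0, -0.3, 0.3]
width: 0.703
```

Run:
```python
from h import *
snap('scene','scene7');snap('top','top7')
a=cv2.imread('pics/scene7.png')[80:200,180:300]
cv2.imwrite('pics/c10.png',cv2.resize(a,None,fx=4,fy=4,interpolation=cv2.INTER_CUBIC))
for n in ['lever_grip']:
  for c in ('scene','top'):
    print(n,c,[(np.round(r['centre'],4),round(r['confidence'],2)) for r in robot.mark_of(n,c)][:2])
```

```text
lever_grip scene [(array([ 0.422 , -0.3094,  0.1556]), 0.58)]
lever_grip top [(array([ 0.4233, -0.3142,  0.1556]), 0.51), (array([0.715 , 0.2097, 0.0015]), 0.27)]
```

View pics/c10.png

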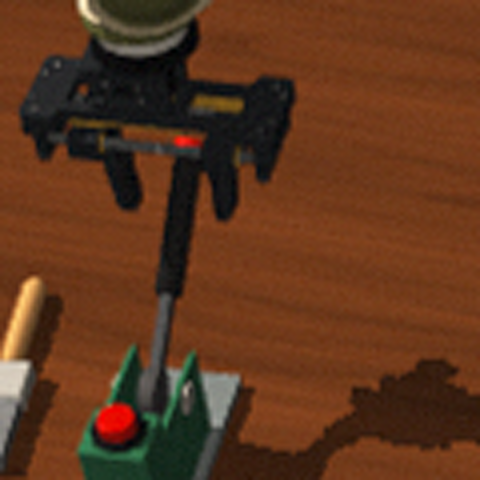

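The lever rests at about 0.60 rad by both cameras, with the fingers clear of it. I'll rise and move over the button.

>>> carry_out(
  targets="0 0 -0.12 0; 0 0 -0.28 0; 0 0 -0.44 0; -0.05 0 -0.48 0; -0.2 0 -0.48 0; -0.36 0 -0.48 0; -0.52 0 -0.48 0; -0.65 0.004 -0.48 0; -0.727 0.007 -0.48 0; -0.727 0.007 -0.48 0",
)

```text
time_s: 16.15
position: [0.6064, -0.2957, 0.2436]
eef_rot: [-0.0, -0.04, 0.999, 0.0]
wrist_force: [0.3, -0.6, -0.4]
width: 0.699
```

>>> carry_out(
  targets="0 0 0.08 0; 0 0 0.16 0; 0 0 0.24 0; 0 0 0.3 0; 0 0 0.34 0; 0 0 0.36 0; 0 0 0.36 0; 0 0 0.36 0; 0 0 0.36 0; 0 0 0.36 0",
  jaw=-1,
)

```text
time_s: 17.15
position: [0.6051, -0.2966, 0.1555]
eef_rot: [0.0, -0.039, 0.999, -0.0]
wrist_force: [0.1, 0.8, -0.1]
width: 0.006
```

Run:
```python
from h import *
snap('scene','scene8');snap('top','top8')
a=cv2.imread('pics/scene8.png')[110:230,150:270];b=cv2.imread('pics/top8.png')[110:230,380:500]
cv2.imwrite('pics/c11.png',cv2.resize(np.hstack([a,b]),None,fx=3.3,fy=3.3,interpolation=cv2.INTER_CUBIC))
for n in ['lever_grip','button_top']:
  for c in ('scene','top'):
    print(n,c,[(np.round(r['centre'],4),round(r['confidence'],2)) for r in robot.mark_of(n,c)][:2])
P=robot.state()['position'];print(P,robot.state()['wrist_force'])
for d in(0,.035): print([proj(c,P+[0,0,d]) for c in('scene','top')])
```

```text
lever_grip scene [(array([ 0.4244, -0.3069,  0.1584]), 0.5)]
lever_grip top []
button_top scene [(array([ 0.6081, -0.2955,  0.1299]), 0.58), (array([ 0.459 ,  0.295 , -0.0009]), 0.47)]
button_top top []
[ 0.60498524 -0.29651688  0.15501009] [-0.27990594  0.76725597 -0.32230141]
[array([207.42418785, 177.98666859]), array([442.79878046, 164.20989105])]
[array([205.18709429, 169.29958843]), array([447.11297647, 161.29118796])]
```

View pics/c11.png

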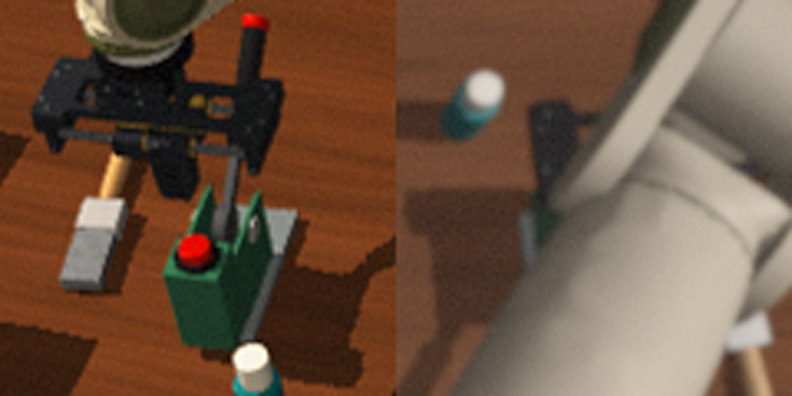

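The tip is at (204,169), matching a +35 mm height offset (predicted (205,169)). The gap to the button is about 62 mm. I'll descend 54 mm and check.

>>> carry_out(
  targets="0 0 0.06 0; 0 0 0.12 0; 0 0 0.16 0; 0 0 0.19 0; 0 0 0.21 0; 0 0 0.215 0; 0 0 0.215 0; 0 0 0.215 0; 0 0 0.215 0; 0 0 0.215 0",
)

```text
time_s: 18.55
position: [0.6051, -0.2966, 0.1015]
eef_rot: [0.0, -0.039, 0.999, -0.0]
wrist_force: [-1.5, -0.5, -0.2]
width: 0.006
```

Run:
```python
from h import *
snap('scene','scene9')
a=cv2.imread('pics/scene9.png')[120:220,160:260]
cv2.imwrite('pics/c12.png',cv2.resize(a,None,fx=5,fy=5,interpolation=cv2.INTER_CUBIC))
print(robot.state()['position'],robot.state()['wrist_force'])
```

```text
[ 0.60504156 -0.2965908   0.10144463] [ 0.56842255  0.09615235 -0.04238693]
```

View pics/c12.png

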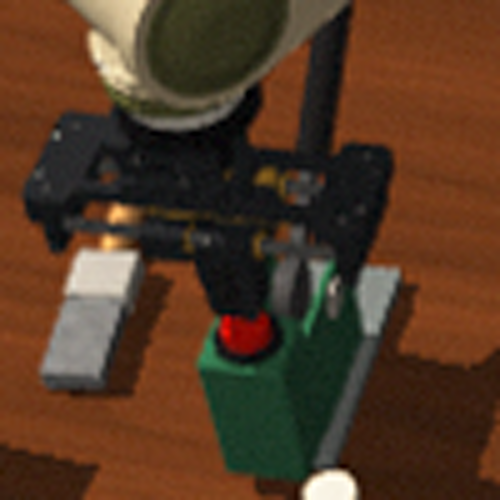

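The tip (242,313) is almost over the button centre (247,330) and just above it. I'll press with a 3 mm forward correction.

>>> carry_out(
  targets="-0.012 0.004 0.01 0; -0.012 0.004 0.02 0; -0.012 0.004 0.03 0; -0.012 0.004 0.036 0; -0.012 0.004 0.042 0; -0.012 0.004 0.048 0; -0.012 0.004 0.054 0; -0.012 0.004 0.054 0; -0.012 0.004 0.054 0; -0.012 0.004 0.054 0",
)

```text
time_s: 19.6
position: [0.6079, -0.2954, 0.0879]
eef_rot: [-0.0, -0.039, 0.999, -0.0]
wrist_force: [-0.5, 0.8, 3.2]
width: 0.006
```

Contact, at about 3 N. I'll press 5 mm more and hold.

>>> carry_out(
  targets="0 0 0.01 0; 0 0 0.016 0; 0 0 0.02 0; 0 0 0.02 0; 0 0 0.02 0; 0 0 0.02 0; 0 0 0.02 0; 0 0 0.02 0; 0 0 0.02 0; 0 0 0.02 0",
)

```text
time_s: 20.6
position: [0.608, -0.2954, 0.0839]
eef_rot: [0.0, -0.039, 0.999, -0.0]
wrist_force: [-4.0, 2.4, 11.1]
width: 0.005
```

Run:
```python
from h import *
snap('scene','scene10');snap('top','top10')
a=cv2.imread('pics/scene10.png')[100:220,160:280]
cv2.imwrite('pics/c13.png',cv2.resize(a,None,fx=4,fy=4,interpolation=cv2.INTER_CUBIC))
for c in ('scene','top'):
    print(c,[(np.round(r['centre'],4),round(r['confidence'],2)) for r in robot.mark_of('lever_grip',c)][:2])
print(robot.state()['position'],robot.state()['wrist_force'])
```

```text
scene []
top [(array([ 0.4832, -0.4594,  0.0049]), 0.73)]
[ 0.60799339 -0.2954564   0.08389172] [-3.90494992  1.04558666 11.42941845]
```

View pics/c13.png

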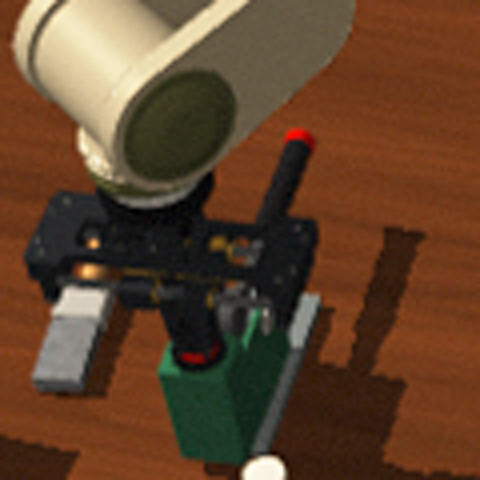

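Run:
```python
from h import *
H=np.array([.538,-.3015,.0795]);ya=.0785
def lev(r,t): return H+r*np.array([-np.cos(t)*np.cos(ya),-np.cos(t)*np.sin(ya),np.sin(t)])
for t in(0,.05,.2,.4,.42,.6): print(t,proj('scene',lev(.195,t)).round(1))
for n in('scene1','scene7','scene10'):
    f=cv2.imread(f'pics/{n}.png')[:,:,::-1]; print(n,redblob('scene',f,(222,245,112,142)))
```

```text
0 [236.3 135.1]
0.05 [235.8 132.9]
0.2 [234.3 126.8]
0.4 [231.7 120.2]
0.42 [231.4 119.7]
0.6 [228.4 115.6]
scene1 (array([229.587677  , 120.12338395]), np.int64(120))
scene7 (array([226.48495017, 115.74710189]), np.int64(68))
scene10 (array([234.22228268, 133.41586179]), np.int64(92))
```

The button is bottomed at 11 N, and the collar at (234,133) fits the level lever. I'll rise and head to the lock while turning.

>>> carry_out(
  targets="0 0 -0.12 0; 0 0 -0.28 0; 0 0 -0.44 0.1; 0 0.1 -0.52 0.28; 0 0.25 -0.52 0.46; 0 0.4 -0.52 0.64; 0 0.55 -0.52 0.82; 0 0.7 -0.52 1; 0 0.8 -0.52 1; 0 0.8 -0.52 1",
)

```text
time_s: 21.85
position: [0.5922, -0.0931, 0.2126]
eef_rot: [-0.0, 0.345, 0.939, 0.0]
wrist_force: [-0.8, -0.5, 0.1]
width: 0.003
```

Run:
```python
from h import *
snap('scene','scene11')
for c in ('scene',):
    print(c,[(np.round(r['centre'],4),round(r['confidence'],2)) for r in robot.mark_of('lever_grip',c)][:2])
s=robot.state();print(s['time_s'],s['position'],s['qpos'])
q=np.array(s['eef_rot']);M=R.from_quat(q[[1,2,3,0]]).as_matrix()
print(M[:2,:2], (M.T@(np.array([.577,.0245,.13])-s['position']))/.25)
```

```text
scene [(array([ 0.402 , -0.3121,  0.0802]), 0.54)]
21.95 [ 0.59240997 -0.09614914  0.21238241] [-3.55772684e-01  4.74812584e-01  1.23548139e+00 -2.93395568e-04
  1.43153193e+00 -1.21975251e+00]
[[-0.76045959  0.64938517]
 [ 0.64938524  0.76045958]] [0.36022649 0.3270835  0.32945708]
```

The lever grip is at z = 0.080, so the lever is level. On to the lock, with the jaw opened.

>>> carry_out(
  targets="0.06 0.05 0 0.15; 0.14 0.12 0 0.33; 0.22 0.2 0 0.5; 0.3 0.27 0 0.68; 0.36 0.327 0 0.86; 0.36 0.327 0 1; 0.36 0.327 0 1; 0.36 0.327 0 1; 0.36 0.327 0 1; 0.36 0.327 0 1",
  jaw=0.5,
)

```text
time_s: 22.95
position: [0.5772, 0.0241, 0.2126]
eef_rot: [-0.0, 0.679, 0.734, -0.0]
wrist_force: [-1.0, 0.5, 0.1]
width: 0.753
```

>>> carry_out(
  targets="0 0 0.06 0.1; 0 0 0.12 0.178; 0 0 0.2 0.178; 0 0 0.26 0.178; 0 0 0.31 0.178; 0 0 0.33 0.178; 0 0 0.33 0.178; 0 0 0.33 0.178; 0 0 0.33 0.178; 0 0 0.33 0.178",
)

```text
time_s: 23.95
position: [0.5774, 0.0247, 0.1308]
eef_rot: [0.0, 0.729, 0.685, 0.0]
wrist_force: [0.5, -0.0, -0.3]
width: 0.751
```

Run:
```python
from h import *
snap('scene','scene12');snap('top','top12')
a=cv2.imread('pics/scene12.png')[130:270,260:400];b=cv2.imread('pics/top12.png')[110:250,250:390]
cv2.imwrite('pics/c14.png',cv2.resize(np.hstack([a,b]),None,fx=2.8,fy=2.8,interpolation=cv2.INTER_CUBIC))
s=robot.state();P=s['position'];q=np.array(s['eef_rot']);M=R.from_quat(q[[1,2,3,0]]).as_matrix();print(P,M[:2,:2],s['width'])
for d in(-1,0,1): print(proj('scene',P+[0,0,.035]+d*M[:,1]*.044*s['width']))
for n in ['slide_grip','pointer','mark']:
  for c in ('scene','top'):
    print(n,c,[(np.round(r['centre'],4),round(r['confidence'],2)) for r in robot.mark_of(n,c)][:2])
```

```text
[0.57724319 0.02472205 0.13054712] [[ 0.06191114  0.99808149]
 [ 0.99808166 -0.06191111]] 0.7481059995437732
[324.98579975 179.50037716]
[321.40469529 188.0557109 ]
[317.71747061 196.86456806]
slide_grip scene [(array([0.5775, 0.0238, 0.0775]), 0.66)]
slide_grip top []
pointer scene [(array([0.5822, 0.0563, 0.0308]), 0.79), (array([ 6.975e-01, -2.105e-01, -2.000e-04]), 0.48)]
pointer top []
mark scene [(array([0.5484, 0.0641, 0.0302]), 0.43)]
mark top [(array([0.4617, 0.2944, 0.0046]), 0.38)]
```

View pics/c14.png

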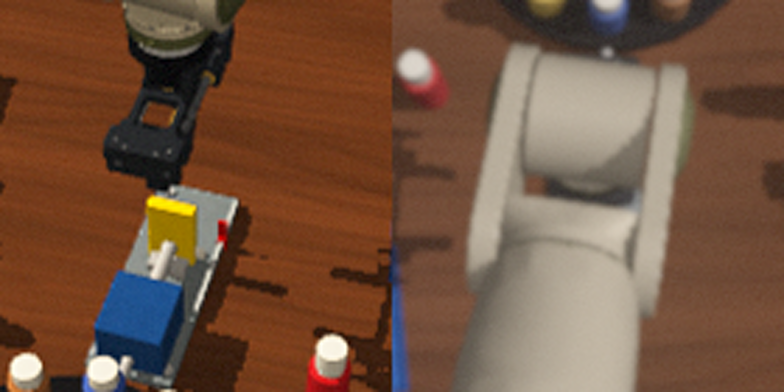

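The near finger tip at (319,196) matches the prediction (318,197), and the jaw straddles the plate. I'll descend.

>>> carry_out(
  targets="0 0 0.06 0; 0 0 0.13 0; 0 0 0.2 0; 0 0 0.27 0; 0 0 0.33 0; 0 0 0.38 0; 0 0 0.405 0; 0 0 0.405 0; 0 0 0.405 0; 0 0 0.405 0",
)

```text
time_s: 25.4
position: [0.5775, 0.0247, 0.0297]
eef_rot: [0.001, 0.729, 0.685, 0.0]
wrist_force: [0.0, -0.4, 0.1]
width: 0.752
```

Run:
```python
from h import *
snap('scene','scene13')
a=cv2.imread('pics/scene13.png')[150:270,260:380]
cv2.imwrite('pics/c15.png',cv2.resize(a,None,fx=4,fy=4,interpolation=cv2.INTER_CUBIC))
s=robot.state();print(s['position'],s['wrist_force'],s['width'])
```

```text
[0.57748585 0.02468425 0.02964253] [ 0.26517202  0.33238031 -0.25966238] 0.7519998039233342
```

View pics/c15.png

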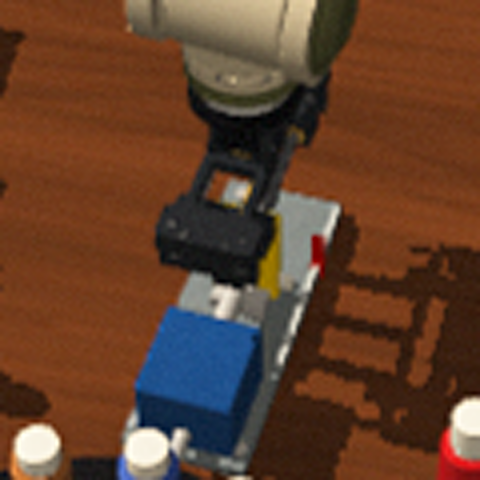

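>>> carry_out(
  targets="0 0 0 0; 0 0 0 0; 0 0 0 0; 0 0 0 0; 0 0 0 0; 0 0 0 0; 0 0 0 0; 0 0 0 0; 0 0 0 0; 0 0 0 0",
  jaw=-1,
  newtons=45,
)

```text
time_s: 26.45
position: [0.5776, 0.0247, 0.029]
eef_rot: [0.0, 0.729, 0.685, 0.0]
wrist_force: [5.8, 0.9, -3.0]
width: 0.154
```

Run:
```python
from h import *
snap('scene','scene14');
a=cv2.imread('pics/scene14.png')[170:250,290:370]
cv2.imwrite('pics/c16.png',cv2.resize(a,None,fx=6,fy=6,interpolation=cv2.INTER_CUBIC))
s=robot.state();print(s['position'],s['wrist_force'],s['width'])
for n in ['slide_grip','pointer','mark']:
    print(n,[(np.round(r['centre'],4),round(r['confidence'],2)) for r in robot.mark_of(n,'scene')][:3])
```

```text
[0.57756207 0.02468157 0.02899416] [ 4.64222633  0.36810154 -3.5269985 ] 0.15381802044150375
slide_grip [(array([0.5798, 0.0269, 0.0769]), 0.54)]
pointer [(array([0.5819, 0.0561, 0.0336]), 0.72)]
mark [(array([0.5462, 0.0643, 0.0264]), 0.49), (array([ 0.5376, -0.3026,  0.0766]), 0.28)]
```

View pics/c16.png

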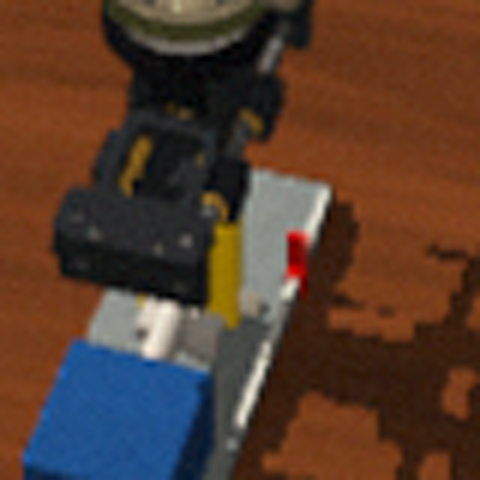

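The plate is gripped (13.5 mm). The pointer is visible at about (331,220) and the mark at (339.5,213). The pull estimate is 35 mm, so I'll pull 32 mm first and then refine.

>>> carry_out(
  targets="0 -0.016 0 0; 0 -0.032 0 0; 0 -0.048 0 0; 0 -0.064 0 0; 0 -0.08 0 0; 0 -0.096 0 0; 0 -0.112 0 0; 0 -0.128 0 0; 0 -0.128 0 0; 0 -0.128 0 0",
)

```text
time_s: 27.65
position: [0.5463, 0.0266, 0.029]
eef_rot: [0.001, 0.729, 0.685, 0.001]
wrist_force: [9.8, 0.6, -7.2]
width: 0.158
```

Run:
```python
from h import *
d=snap('scene','scene15');snap('top','top15')
a=cv2.imread('pics/scene15.png')[180:240,300:360]
cv2.imwrite('pics/c17.png',cv2.resize(a,None,fx=9,fy=9,interpolation=cv2.INTER_CUBIC))
a=cv2.imread('pics/top15.png')[150:230,280:360]
cv2.imwrite('pics/c18.png',cv2.resize(a,None,fx=6,fy=6,interpolation=cv2.INTER_CUBIC))
s=robot.state();print(s['position'],s['wrist_force'],s['width'])
for n in ['slide_grip','pointer','mark']:
  for c in('scene','top'):
    print(n,c,[(np.round(r['centre'],4),round(r['confidence'],2)) for r in robot.mark_of(n,c)][:3])
```

```text
[0.54630828 0.02657255 0.02899183] [ 8.94027194  0.53625837 -6.44781572] 0.15397160665344992
slide_grip scene [(array([0.5449, 0.0271, 0.0751]), 0.86)]
slide_grip top [(array([ 0.6972, -0.2103,  0.0034]), 0.28), (array([ 0.4037, -0.3085,  0.0817]), 0.17)]
pointer scene [(array([0.5487, 0.0605, 0.0299]), 0.57)]
pointer top []
mark scene [(array([0.5491, 0.0225, 0.078 ]), 0.62), (array([0.546 , 0.0649, 0.0289]), 0.54)]
mark top []
```

View pics/c17.png

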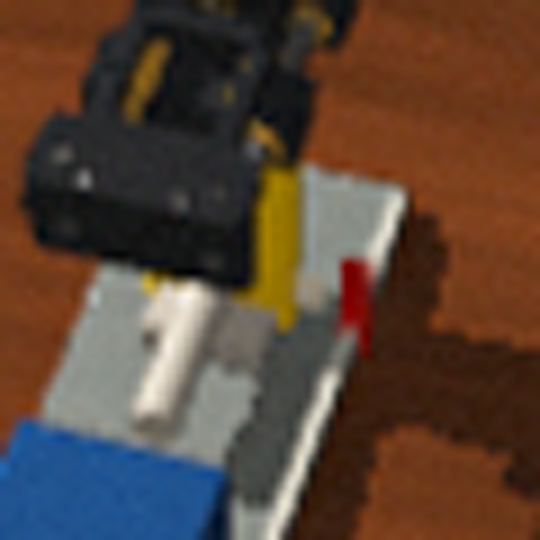

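View pics/c18.png

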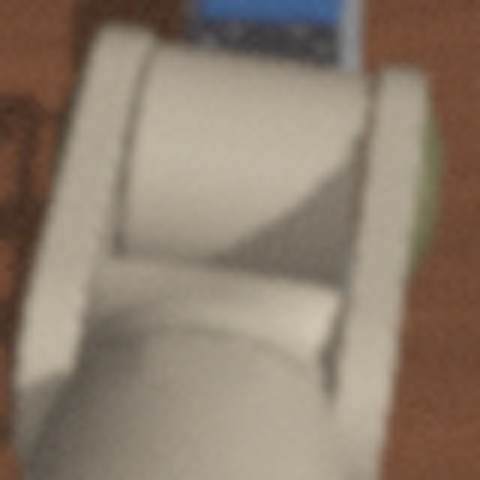

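Run:
```python
from h import *
f=lambda x,y:((x+.5)/9-.5+300,(y+.5)/9-.5+180)
L=np.array([.998,-.062,0]);
for nm,uv,z in(('ptr top far',f(313,278),.038),('ptr ctr',f(313,293),.032),('ptr ctr',f(313,293),.034),('mark top',f(355,259),.044),('mark ctr32?',f(358,300),.032)):
    P=atz('scene',uv,z); print(nm,P.round(4),(P@L).round(4))
for z in(.012,.022,.032,.044): print(z,proj('scene',[.546,.0645,z])*9-np.array([300,180])*9+4,proj('scene',[.541,.0675,z])*9-np.array([300,180])*9+4)
# pixel rows of tab in initial clean image
im=robot.get_image('scene')['frame']
g=im[204:226,332:348].astype(int); 
for r in range(g.shape[0]): print(204+r,' '.join('%3d/%3d/%3d'%tuple(p) for p in g[r,2:11]))
```

```text
ptr top far [0.5434 0.0541 0.038 ] 0.5389
ptr ctr [0.5447 0.0545 0.032 ] 0.5403
ptr ctr [0.5463 0.0548 0.034 ] 0.5418
mark top [0.5373 0.0666 0.044 ] 0.5321
mark ctr32? [0.5442 0.0693 0.032 ] 0.5388
0.012 [341.40543634 339.93047131] [353.65020782 330.00797669]
0.022 [341.83995762 320.83824023] [354.14457306 310.89975722]
0.032 [342.2788086  301.55576811] [354.64385572 291.6014693 ]
0.044 [342.81123666 278.16165576] [355.24958984 268.18861652]
204 147/152/151 144/150/144 141/147/140 141/146/136 139/143/134 135/142/133 138/139/134 139/144/136 183/182/170
205 143/147/145 142/146/142 143/145/138 140/144/135 136/140/134 138/139/133 137/141/134 151/154/145 204/199/188
206 139/145/143 139/143/136 139/140/135 139/143/137 139/143/137 136/142/132 138/140/137 177/177/168 221/217/202
207 140/145/142 138/144/136 137/140/136 137/145/138 140/147/139 137/145/138 154/160/149 203/201/189 206/203/189
208 138/144/141 140/142/137 140/145/136 140/140/133 133/106/ 98 137/112/106 158/137/130 206/194/181 163/163/151
209 134/142/139 139/144/139 141/149/141 139/129/120 124/  1/  0 125/ 16/ 14 147/ 67/ 58 182/1
[... 1110 characters left out ...]
/ 15  57/ 24/  6  60/ 35/ 18
220  68/ 70/ 66  73/ 75/ 72  99/ 99/ 91 126/123/115  91/ 88/ 83  49/ 34/ 24  63/ 34/ 18  62/ 33/ 18  59/ 29/ 12
221  65/ 69/ 66  96/ 98/ 91 166/163/150 149/145/134  57/ 50/ 45  58/ 27/ 14  61/ 28/ 16  64/ 34/ 17  68/ 32/ 19
222  73/ 73/ 69 137/135/126 219/214/198 151/149/137  51/ 36/ 29  56/ 26/ 10  57/ 29/ 14  59/ 32/ 15  59/ 29/ 10
223  74/ 76/ 71 162/158/146 222/215/202  75/ 73/ 68  49/ 30/ 17  54/ 27/  5  57/ 29/ 11  58/ 31/ 14  58/ 29/ 10
224  94/ 96/ 87 180/178/165 207/201/187  45/ 42/ 37  58/ 30/ 18  61/ 28/ 17  58/ 33/ 18  62/ 31/ 17  56/ 30/ 16
225 135/135/124 215/208/194 155/150/138  39/ 23/ 16  56/ 29/  9  59/ 33/ 17  59/ 31/ 18  59/ 31/ 16  60/ 32/ 16
```

Run:
```python
from h import *
f=lambda x,y:((x+.5)/9-.5+300,(y+.5)/9-.5+180)
P=atz('scene',f(313,293),.032)
for yaw in(-2.7,-3.5,-4.5):
    a=np.radians(yaw);yv=np.array([-np.sin(a),np.cos(a),0]);xv=np.array([np.cos(a),np.sin(a),0])
    c=lambda Q:(proj('scene',Q)-[300,180]+.5)*9-.5
    for s in(0,.012,.02): print(yaw,s,c(P+s*yv).round(1), 'with -7mm',c(P+s*yv-.007*xv).round(1))
    # silhouettes: mark face from z .012 to .044
    for e in(0,-.003,-.005,-.007,-.009):
        Q=P+.0135*yv+e*xv
        print('   e',e,'top far',c(Q-.0015*xv+[0,0,.012]).round(1),'bot near',c(Q+.0015*xv-[0,0,.020]).round(1))
```

```text
-2.7 0 [313. 293.] with -7mm [318.8 277. ]
-2.7 0.012 [348.6 301. ] with -7mm [354.3 284.9]
-2.7 0.02 [372.4 306.3] with -7mm [378.  290.2]
   e 0 top far [354.9 275.1] bot near [350.9 343.8]
   e -0.003 top far [357.3 268.2] bot near [353.3 336.9]
   e -0.005 top far [358.9 263.6] bot near [354.9 332.3]
   e -0.007 top far [360.5 259.1] bot near [356.5 327.8]
   e -0.009 top far [362.2 254.5] bot near [358.1 323.2]
-3.5 0 [313. 293.] with -7mm [319.1 277.1]
-3.5 0.012 [348.4 301.3] with -7mm [354.4 285.4]
-3.5 0.02 [372.1 306.9] with -7mm [378.  290.9]
   e 0 top far [354.8 275.6] bot near [350.6 344.2]
   e -0.003 top far [357.3 268.7] bot near [353.2 337.3]
   e -0.005 top far [359.  264.1] bot near [354.9 332.8]
   e -0.007 top far [360.7 259.6] bot near [356.5 328.2]
   e -0.009 top far [362.4 255. ] bot near [358.2 323.7]
-4.5 0 [313. 293.] with -7mm [319.4 277.2]
-4.5 0.012 [348.3 301.8] with -7mm [354.6 285.9]
-4.5 0.02 [371.8 307.7] with -7mm [378.1 291.8]
   e 0 top far [354.6 276.1] bot near [350.4 344.7]
   e -0.003 top far [357.4 269.3] bot near [353.  337.9]
   e -0.005 top far [359.2 264.7] bot near [354.8 333.4]
   e -0.007 top far [361.  260.2] bot near [356.6 328.8]
   e -0.009 top far [362.8 255.7] bot near [358.4 324.3]
```

Run:
```python
from h import *
im=cv2.imread('pics/scene15.png')[:,:,::-1].astype(int)
for r in range(206,220): print(r,' '.join('%3d/%3d/%3d'%tuple(p) for p in im[r,330:340]))
f=lambda x,y:((x+.5)/9-.5+300,(y+.5)/9-.5+180)
L=np.array([.998,-.062,0])
for uv in((285,329),(297,322)):
    P=atz('scene',f(*uv),.015);print(P.round(4),(P@L-.007).round(4))
# initial image plate top far edge & home
```

```text
206 153/117/  0 149/116/  0 141/108/  0 119/112/ 73 142/148/146 138/142/138 138/141/134 139/141/134 137/144/135 140/143/138
207 154/119/  0 149/119/  0 137/108/  0 121/112/ 73 143/150/145 135/139/134 139/143/137 140/145/138 135/145/139 137/145/137
208 154/119/  0 152/119/  0 137/107/  0 119/110/ 71 140/145/142 139/144/139 139/146/138 137/137/130 137/109/103 135/108/103
209 154/120/  0 148/114/  0 132/104/ 18 126/120/ 93 142/147/146 139/144/135 142/149/144 136/127/122 124/  0/  0 126/ 18/ 16
210 150/118/  0 149/113/  0 139/113/ 38 140/135/112 149/147/137 146/145/134 143/147/141 138/132/124 122/  0/  0 117/  0/  0
211 152/118/  0 148/115/  0 141/115/ 43 150/138/113 152/141/122 150/141/124 142/142/132 137/130/126 118/  0/  0 122/  2/  0
212 149/116/  0 147/115/  0 137/112/ 48 146/139/125 150/140/121 141/131/116 117/117/103 116/110/103 121/  4/  0 124/  3/  3
213 147/115/  0 145/113/  0 135/111/ 38 137/125/106 138/130/111 133/124/108  94/ 96/ 85  82/ 63/ 60 121/  1/  0 125/  8/  4
214 134/113/ 53 152/119/  0 127/100/  8  97/ 90/ 65 106/102/ 93 105/103/ 92  81/ 86/ 79  86/ 64/ 60 131/  6/  0 126/  5/  1
215 116/102/ 77 153/117/  0 123/ 98/ 23  70/ 72/ 65  68/ 71/ 72  69/ 75/ 70  68/ 70/ 68  91/ 56/ 54 132/ 17/ 14 130/ 18/ 16
216  94/ 83/ 63 122/ 99/ 28  95/ 83/ 53  66/ 71/ 74  68/ 75/ 71  72/ 77/ 72  71/ 68/ 62  98/ 58/ 56 129/ 70/ 60 127/ 57/ 52
217  68/ 71/ 66  61/ 65/ 60  68/ 75/ 74  70/ 74/ 69  68/ 71/ 70  73/ 75/ 75  75/ 76/ 71  98/ 82/ 73 127/109/101 114/ 80/ 75
218  71/ 72/ 70  71/ 74/ 71  74/ 73/ 74  72/ 75/ 71  74/ 75/ 74  73/ 75/ 73  74/ 78/ 75 106/106/ 98 113/117/105  85/ 64/ 58
219  63/ 67/ 65  74/ 75/ 71  70/ 72/ 70  69/ 76/ 71  71/ 76/ 72  71/ 74/ 69  84/ 89/ 83 119/118/110  97/ 96/ 88  61/ 45/ 42
[0.5482 0.046  0.015 ] 0.5372
[0.5444 0.0492 0.015 ] 0.5333
```

Run:
```python
from h import *
a=cv2.imread('pics/scene0.png')[195:235,305:350]
cv2.imwrite('pics/c19.png',cv2.resize(a,None,fx=14,fy=14,interpolation=cv2.INTER_LANCZOS4))
```

```text
(no output)
```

View pics/c19.png

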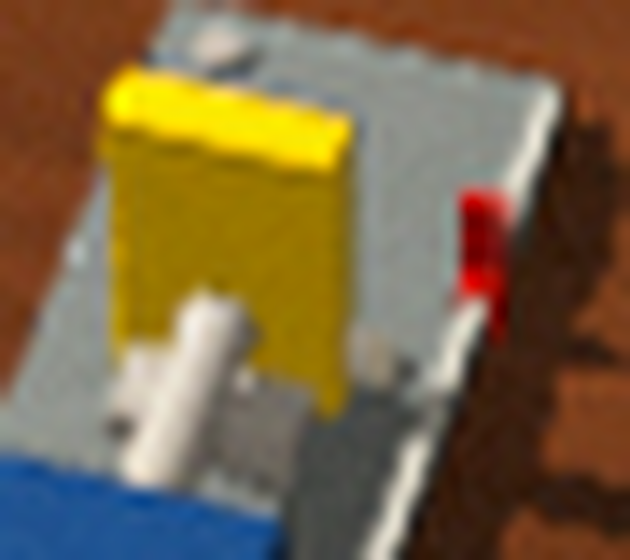

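Run:
```python
from h import *
f=lambda x,y:((x+.5)/14-.5+305,(y+.5)/14-.5+195)
a=np.radians(-3.5);L=np.array([np.cos(a),np.sin(a),0]);Y=np.array([-np.sin(a),np.cos(a),0])
for nm,uv,z,o in(('near top R',(348,165),.1,7),('far top R',(352,118),.1,-7),('near top L',(106,130),.1,7),('far top L',(113,68),.1,-7),('near bot R',(342,412),.015,7),
  ('ptr c',(378,357),.032,0),('mark top far',(484,190),.044,-1.5),('mark bot near',(484,292),.012,1.5),('base end R',(558,85),.012,0),('base end L',(178,5),.012,0)):
    P=atz('scene',f(*uv),z);print(nm,'L',round(P@L-o/1e3,4),'Y',round(P@Y,4))
```

```text
near top R L 0.5707 Y 0.0835
far top R L 0.5727 Y 0.0808
near top L L 0.576 Y 0.0346
far top L L 0.5741 Y 0.0309
near bot R L 0.5673 Y 0.0814
ptr c L 0.5711 Y 0.0882
mark top far L 0.5328 Y 0.0993
mark bot near L 0.5311 Y 0.1003
base end R L 0.4727 Y 0.0997
base end L L 0.4747 Y 0.0139
```

The geometry (same camera, stated heights) puts the mark about 38 mm from home. The network means say about 35 mm. The geometric fit is tighter, so I'll pull 6 mm more and recheck.

>>> carry_out(
  targets="0 -0.006 0 0; 0 -0.012 0 0; 0 -0.018 0 0; 0 -0.024 0 0; 0 -0.024 0 0; 0 -0.024 0 0; 0 -0.024 0 0; 0 -0.024 0 0; 0 -0.024 0 0; 0 -0.024 0 0",
)

```text
time_s: 29.3
position: [0.5405, 0.0269, 0.029]
eef_rot: [0.001, 0.729, 0.685, 0.001]
wrist_force: [9.8, 0.8, -7.2]
width: 0.154
```

Run:
```python
from h import *
d=snap('scene','scene16')
a=cv2.imread('pics/scene16.png')[190:230,310:355]
cv2.imwrite('pics/c20.png',cv2.resize(a,None,fx=14,fy=14,interpolation=cv2.INTER_LANCZOS4))
s=robot.state();print(s['position'],s['wrist_force'],s['width'])
a=np.radians(-3.5);L=np.array([np.cos(a),np.sin(a),0])
for k in range(3):
  robot.get_image('scene')
  for n in ['slide_grip','pointer','mark','lever_grip']:
    print(n,[(np.round(r['centre'],4),round(r['centre']@L,4),round(r['confidence'],2)) for r in robot.mark_of(n,'scene')][:2])
```

```text
[0.54050136 0.02693862 0.02900659] [10.52222869  0.1658476  -8.08970528] 0.15469837093879785
slide_grip [(array([ 0.3979, -0.3102,  0.0799]), np.float64(0.4161), 0.66), (array([0.5426, 0.0251, 0.0757]), np.float64(0.5401), 0.57)]
pointer [(array([0.5437, 0.0591, 0.0314]), np.float64(0.5391), 0.6), (array([ 0.4004, -0.3098,  0.0826]), np.float64(0.4186), 0.32)]
mark [(array([0.5462, 0.0654, 0.0277]), np.float64(0.5412), 0.47), (array([ 0.4829, -0.3056, -0.0049]), np.float64(0.5007), 0.19)]
lever_grip [(array([ 0.4002, -0.3109,  0.0803]), np.float64(0.4184), 0.91)]
slide_grip [(array([0.5408, 0.0257, 0.0745]), np.float64(0.5382), 0.56)]
pointer [(array([0.5435, 0.0585, 0.0307]), np.float64(0.5389), 0.72), (array([ 0.4609,  0.2962, -0.0043]), np.float64(0.442), 0.59)]
mark [(array([0.546 , 0.0652, 0.0284]), np.float64(0.541), 0.36), (array([ 0.4811, -0.4611,  0.0013]), np.float64(0.5084), 0.18)]
lever_grip [(array([ 0.7173,  0.2111, -0.0011]), np.float64(0.7031), 0.74), (array([ 0.4001, -0.3084,  0.0804]), np.float64(0.4182), 0.57)]
slide_grip [(array([0.5398, 0.0287, 0.0737]), np.float64(0.537), 0.79)]
pointer [(array([ 0.481 , -0.3038, -0.0025]), np.float64(0.4986), 0.72), (array([0.5429, 0.0563, 0.0307]), np.float64(0.5385), 0.5)]
mark [(array([0.5465, 0.067 , 0.029 ]), np.float64(0.5414), 0.4)]
lever_grip [(array([ 0.3989, -0.3116,  0.0789]), np.float64(0.4172), 0.89), (array([0.6263, 0.0215, 0.002 ]), np.float64(0.6238), 0.3)]
```

View pics/c20.png

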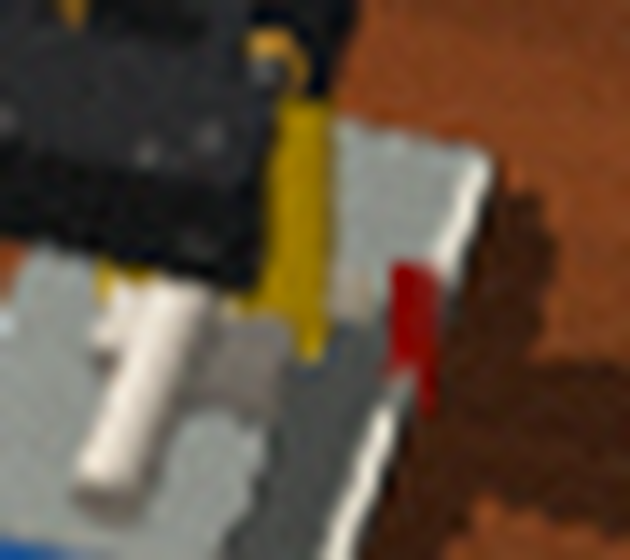

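The pointer (centre (352,294) in the crop) lines up with the red tab. My geometry says about 1.3 mm short and the networks say about 2 mm past, so both are inside ±5 mm. The lever is level (z 0.080), and the wrist pull of 10.5 N fits the spring. I'll hand it in.

Run:
```python
from h import *
s=robot.state();print(s['time_s'],s['position'],s['wrist_force'],s['width']);print(robot.close_job())
```

```text
30.1 [0.54052166 0.02694624 0.02901504] [ 9.9218335   0.1325865  -8.18556557] 0.1530471145069529
the job is handed in; nothing more can be done
None
```

I pulled the brake lever to its third notch and let it go, and it rested there. I then pressed the red button until the lever had dropped, pulled the yellow handle out by about 37 mm, and handed the job in at 30.1 s while still gripping it.

**Last checks**
- **Lever:** after letting go it rested at about 0.60 rad. After the button press it was level, with the grip at a height of 0.080 m.
- **Button:** it reached its stop with about 11 N on it.
- **Handle:** the jaw opening was 13.5 mm on the 14 mm plate, and the arm was steady. The pull of about 10 N fits the spring at that distance.

**What failed or disagreed**
- **First grasp missed:** the fingers closed just above the lever because the fingertips looked about 35 mm higher than the reported tool position. I allowed for that from then on, and the later grasps and the button press fitted it.
- **Pointer at the mark:** my image geometry put the pointer about 1.3 mm short of the mark, while the networks put it about 2 mm past. Both are within the 5 mm allowed, so I left it there.
- **Downward force:** about 8 N of unexplained downward force remained at the wrist while holding the handle.
- **Paints, jar, brush and caddy:** none of them looked disturbed in the pictures, but I did not measure them at the end.

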